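Release a spindle from the two-key dispenser

ROBOT

A 6-joint arm with a two-finger parallel gripper is mounted at the origin on a cart in front of the work surface, level with it; the furniture and walls round the work are solid. World frame = base frame: x ahead of the robot, y to its left, z up, the work surface at z = 0. Lengths are in m, angles in rad, forces in N, time in s.
With the tool pointing down it reaches from about 0.275 to 0.825 m from the base axis. Payload 4.9 kg.
Tool frame: the origin (TCP) lies at the very end of the fingers, on their centre line; the grasp point (between the pads) lies 19 mm behind it (hold_point_z is the z of the grasp point in the tool frame, in m); z points along the fingers, y is the line along which they close (so a half turn about z gives the same grasp; the last joint's range is limited). The gripper opens to 85 mm and grips with 20 to 120 N. Pads are 22 mm wide; open, the fingers measure 114 mm over their backs; the gripper's body (76 mm by 85 mm) begins 54 mm behind the grasp point. The pads swing forward as they close: fully open they stand 13 mm farther back than shut.
Start: joints at [-1.365, 0.326, -0.193, 1.052, 0, 1.437], TCP at [0.183, -0.519, 0.231] pointing down, gripper open.
Joint ranges: [-2.65, 2.65], [-0.97, 1.79], [-1.3, 1.35], [-1.93, 2.1], [-1.47, 1.37], [-3.14, 3.14]. Speed limits (rad/s): [2.57, 2.57, 3.14, 3.14, 3.14, 3.14].

INTERFACE

Orientations are given as a rotation vector (axis times angle).
In Python, from bench import * gives the robot as it stands.
- The arm moves only by the shell command python3 -m creep 'ROWS'. ROWS is JSON, a list of rows, each an object with "delta_rot": the turn, a rotation vector about the tool's x, y, z in rad, a list of three; "linear": the shift along the tool's x, y, z in mm, a list of three; "hand": the opening, from 0 (shut) to 1 (fully open). A call has 1 to 10 rows; each row is the pose to reach, as a shift and turn from the pose commanded when the call began, along the tool's axes at that moment; what a row does not reach only later rows make up. A row lasts 1/10 s, in which the tool goes at most 50 mm and 8.59 degrees, less where a joint would pass 70% of its speed; a pose out of reach is approached as far as the arm can. A call with a gripper value outside its range is refused whole. The fingers move at their own pace and stop on an object; the grip force is fixed at half the most. Time passes only in rows, so rows that repeat a pose let the fingers close. It gives the time, the measured TCP pose, the force, the opening and the grip force at its end, in the units of the state.
- state(): the state, without advancing time (a new reading comes with each control period).
- grab_frame(name): name is "scene" or "top"; returns a dict with "img" (384x512x3 uint8, red, green, blue), "fx", "fy", "cx", "cy" (pixels), "view" (4x4, takes a point from world to camera coordinates). Camera axes: x right, y down, z forward; pixel columns grow to the right and rows downward; lengths in m; the calibration is good to about 2 mm. A picture is of the moment at which its call begins. There is no depth.
- job_done(): hands the job in; it is judged then, once.
The state is a dict: "clock": time; "joints": joint angles; "dq": joint speeds; "tau": joint torques, N m; "ee_pos": TCP position; "tcp_rot": TCP orientation; "contact_force": force on the tool from outside, world axes, zero at the start; "torque": the same for the moment, N m; "width": finger opening in m; "gripper_force": force on a finger pad.
Only numpy, scipy, OpenCV 4.12 (cv2) and the standard library are available. Lean on these libraries where they do the work, as an engineer would, in place of code of your own. Each camera call takes 0.05 s, during which the arm holds its last target. There are 200 camera calls.

TASK

Let the steel spindle out of the blue dispenser on the bench: first push the orange gate tab sideways, away from the chute, until the gate is fully open. Then press both green keys right down together, one fingertip on each, keep both down until the spindle has rolled down into the front pocket and come to rest there, and let the keys spring back up, leaving the gate open. Do not touch or lift the spindle, and leave the other things on the bench where they are.

Things in the scene. Friction and masses are not known exactly. Their poses are not given: they have to be found in the camera images.
- dispenser: Fixed blue dispenser. Origin on the bench; x from its low front (robot side) to the keys, y to its left, z up; all offsets in this frame, mm. Chute: x -124 (front stop) to 46, 68 wide inside, floor 42 high at x = 0, rising 10 degrees to +x; side walls 30 over the floor (63 high at the gate). Key housing: x 50 to 112, y -55 to 55, 84 high. Gate guide to y = 162, 48 high.
- spindle: Loose steel spindle, 26 mm diameter, 64 long, 0.14 kg. Origin at its centre, y along it. It starts across the chute at about (14, 0, 58) behind two steel bars that stand 10 out of the floor. Each key carries one bar; with one key down the other bar still holds it; with both down it rolls to the front pocket in about half a second, if the gate is open.
- pocket (a point): Where the spindle's centre lies when it rests in the pocket against the front stop: about (-106, 0, 38) in the dispenser frame.
- left_key (a joint): Travel of the left (+y) key, m: 0 up, 0.013 fully down. It releases its bar past 0.010. Springs back by itself; needs about 1.2 N to start and 2.5 N to be fully down (twice that for both together).
- right_key (a joint): Travel of the right (-y) key, as left_key.
- left_key_top (a point): Centre of the flat top of the left green round key cap, 28 mm across on top and 32 below, at (81, 30, 101) in the dispenser frame when up; moves straight down with the key (88 high when fully down, 4 above its steel bezel). The caps' centres are 60 mm apart along the dispenser's y.
- right_key_top (a point): Centre of the top of the right green key cap, at (81, -30, 101) when up.
- gate (a joint): Opening of the orange gate, m: 0 closed across the chute, 0.080 fully open (end stop); slides toward the dispenser's +y, stays where it is left, takes about 1.5 N. It starts at 0 to 0.015; from 0.070 on it counts as open and the chute is clear.
- gate_tab (a point): Centre of the inner (-y) face of the orange upright gate tab, at (-50, 47, 90) in the dispenser frame when the gate is closed; moves with the gate. Tab: 36 mm wide along x, 6 thick (its top rim stands 1.5 proud), from z = 54 to 113. Push this face toward +y with the fingertips above the chute walls.
- silver_cup: Bystander: loose light-grey ribbed bottom-bracket cup, 44 mm across, 30 high, standing just to the right (-y) of the dispenser. Origin under its centre.
- grease_tub: Bystander: loose white tub with a blue lid, 86 mm across, 64 high, at the back. Origin under its centre.
- sprocket_cassette: Bystander: loose silver sprocket cassette, 97 mm across, 25 high, at the back. Origin under its centre.
- red_box: Bystander: loose small red carton, 52 x 68 x 24 mm, at the back. Origin under its centre.
- pedal: Bystander: loose black pedal, 76 x 118 x 55 mm, far left. Origin under its centre.
- white_bottle: Bystander: loose white bottle with a red cap, 36 mm across, 64 high, far right. Origin under its centre.

How it is judged:
On the way, in this order (a step that is already met when the one before it is completed fails the run):
1. the gate is open, both keys still up and the spindle still behind its bars (value of joint gate above 0.07 m and value of joint each of left_key, right_key below 0.003 m and x of spindle in the frame of dispenser above 0 m), for 0.2 s.
2. both keys are pressed down together by the fingers (value of joint each of left_key, right_key above 0.0095 m and contact force between the fingers and left_key above 0.3 N and contact force between the fingers and right_key above 0.3 N).
3. the spindle has come to rest in the front pocket while the fingers still hold both keys down (value of joint each of left_key, right_key above 0.009 m and contact force between the fingers and left_key above 0.3 N and contact force between the fingers and right_key above 0.3 N and x of spindle in the frame of dispenser below -0.085 m and linear speed of spindle below 0.05 m/s), for 0.2 s.
At the end, for the whole second after the job is handed in: The spindle rests in the front pocket (its centre within 15 mm of the pocket point), the gate is open (past 70 mm), both keys are back up (within 2 mm), and every bystander is within 15 mm of where it stood (x of spindle in the frame of dispenser below -0.085 m and distance between spindle and pocket below 0.015 m and linear speed of spindle below 0.02 m/s and value of joint gate above 0.07 m and value of joint each of left_key, right_key below 0.002 m and distance of each of silver_cup, grease_tub, sprocket_cassette, red_box, pedal, white_bottle from where it was at the start of the episode below 0.015 m); the robot touches nothing.
It fails at once if the robot touches the spindle (contact force between any of the fingers, the arm and spindle above 0.3 N).
It fails at once if the spindle is lifted out of the chute (height (world z) of spindle above 0.085 m).
It fails at once if a bystander is moved or lifted (distance of any of silver_cup, grease_tub, sprocket_cassette, red_box, pedal, white_bottle from where it was at the start of the episode above 0.015 m).
It also fails if it takes over 42 s, if anything falls off the work surface, if the arm or the gripper's body presses on something with over 40 N, if the wrist force passes 120 N, or if a joint passes its speed limit or range.

## Working session

There is one attempt and no reset: what is moved stays moved. The work goes in short steps, Python scripts to look and compute and a shell command to move; the robot and the scene stay as the last step left them, time stands still between calls to the robot, and variables do not carry over. Pictures are saved under pics/ and viewed, at most 10 in all, crops included, and the job is handed in when it is done.

```bash
mkdir -p pics
python3 - <<'E'
from bench import *
import cv2,numpy as np
s=state();print(s)
for n in("scene","top"):
    f=grab_frame(n);cv2.imwrite(f"pics/{n}0.png",f["img"][:,:,::-1]);print(n,f["fx"],f["fy"],f["cx"],f["cy"],np.round(f["view"],3).tolist())
E
```

```text
{'clock': 0.0, 'joints': array([-1.36517598e+00,  3.26960498e-01, -1.93595730e-01,  1.05198199e+00,
        2.88745432e-07,  1.43658664e+00]), 'dq': array([ 0.00072152, -0.00122298,  0.00048982, -0.00081846, -0.00087706,
        0.00054293]), 'tau': array([-1.86131442e-04, -4.43396008e+01,  2.62441564e+01,  1.54069299e-02,
       -8.02716886e-05, -6.23134611e-06]), 'ee_pos': array([ 0.18321575, -0.51796941,  0.23048828]), 'tcp_rot': array([-3.09463530e+00, -5.30944520e-01,  9.71674623e-05]), 'contact_force': array([ 0.20677997, -0.16820516,  0.48487944]), 'torque': array([ 0.01351325,  0.01183209, -0.02004562]), 'gripper_force': 0.0, 'width': 0.085546553152936}
scene 358.25957695304135 358.25957695304135 257.1957173696828 193.61459457168894 [[0.877, -0.481, -0.007, -0.499], [-0.256, -0.454, -0.854, 0.244], [0.408, 0.75, -0.521, 1.126], [0.0, 0.0, 0.0, 1.0]]
top 439.0308029694697 439.0308029694697 257.52678772921655 198.77475702716677 [[0.021, -1.0, 0.003, 0.022], [-0.952, -0.021, -0.305, 0.631], [0.305, 0.003, -0.952, 1.278], [0.0, 0.0, 0.0, 1.0]]
```

View pics/scene0.png

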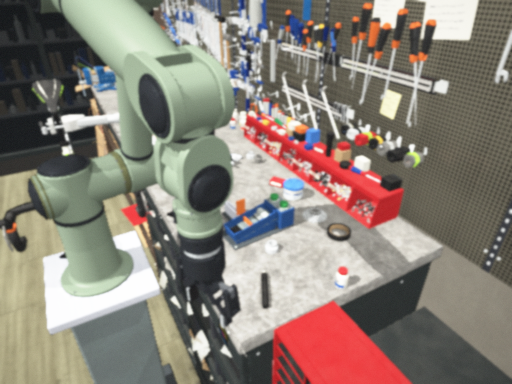

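View pics/top0.png

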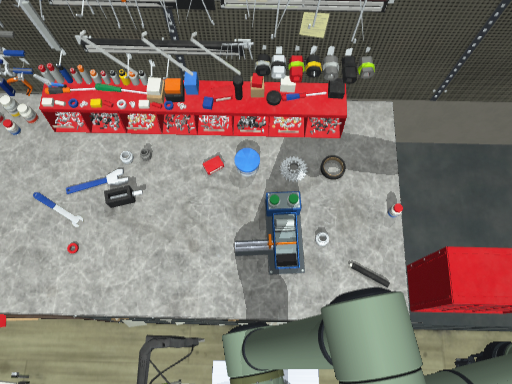

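The top view shows the dispenser at about (285,232), the keys at about (274,199) and (293,199), the gate guide running left to column 235, and the cup at (322,239). I'll measure the keys and tab by colour.

```bash
cat > h.py <<'E'
from bench import *
import cv2,numpy as np
from scipy.spatial.transform import Rotation as R
def ray(f,u,v,z):
    V=np.array(f["view"]);d=V[:3,:3].T@np.array([(u-f["cx"])/f["fx"],(v-f["cy"])/f["fy"],1]);o=-V[:3,:3].T@V[:3,3]
    return o+d*(z-o[2])/d[2]
def blobs(f,lo,hi,box,mina=8):
    h=cv2.cvtColor(f["img"],cv2.COLOR_RGB2HSV);m=cv2.inRange(h,np.array(lo),np.array(hi))
    k=np.zeros_like(m);u0,u1,v0,v1=box;k[v0:v1,u0:u1]=m[v0:v1,u0:u1]
    n,l,s,c=cv2.connectedComponentsWithStats(k)
    return [(s[i].tolist(),c[i].round(2).tolist()) for i in range(1,n) if s[i][4]>=mina]
G=((50,90,30),(85,255,255));O=((5,130,120),(20,255,255))
def proj(f,p):
    c=np.array(f["view"])@np.append(p,1);return c[0]/c[2]*f["fx"]+f["cx"],c[1]/c[2]*f["fy"]+f["cy"]
E
python3 - <<'E'
from h import *
f=grab_frame("top");g=grab_frame("scene")
for b in blobs(f,*G,(255,310,185,215)): print("G",b,ray(f,*b[1],.099).round(4))
for b in blobs(f,*O,(230,310,215,275)): print("O",b,ray(f,*b[1],.11).round(4))
for b in blobs(g,*G,(260,300,185,220)): print("Gs",b,ray(g,*b[1],.097).round(4))
for b in blobs(g,*O,(220,300,190,245)): print("Os",b,ray(g,*b[1],.09).round(4))
a=f["img"][180:285,225:335,::-1];b=g["img"][185:260,215:305,::-1]
A=cv2.resize(a,(550,525),interpolation=2);B=cv2.resize(b,(450,375),interpolation=2)
cv2.imwrite("pics/c1.png",A);
E
```

```text
G ([270, 194, 9, 11, 73], [274.05, 199.12]) [ 0.6305 -0.0163  0.099 ]
G ([289, 194, 9, 10, 73], [292.96, 198.26]) [ 0.6347 -0.0756  0.099 ]
O ([268, 234, 6, 12, 33], [269.94, 240.33]) [ 0.4963 -0.0048  0.11  ]
O ([276, 242, 20, 3, 45], [284.87, 242.76]) [ 0.4898 -0.0499  0.11  ]
Gs ([271, 194, 7, 6, 36], [273.86, 196.39]) [ 0.6286 -0.0211  0.097 ]
Gs ([280, 201, 8, 6, 42], [283.36, 203.6]) [ 0.6329 -0.0794  0.097 ]
Os ([237, 200, 8, 14, 98], [240.22, 206.63]) [ 0.4949 -0.0119  0.09  ]
Os ([243, 217, 8, 8, 29], [246.62, 220.34]) [ 0.4765 -0.0971  0.09  ]
```

View pics/c1.png

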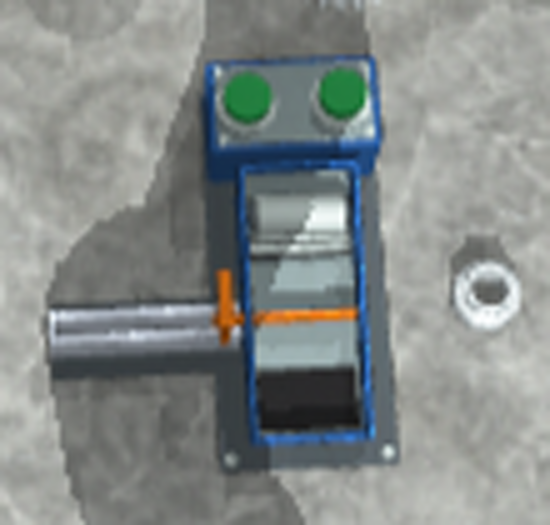

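Both views agree on the dispenser: yaw about +0.07 rad, origin about (0.551, -0.053), and key spacing 59 mm against 60 expected. The gate is about 2 mm open. I'm moving above the chute by the gate with the fingers shut. I turn to the half-turned yaw because the other would put joint 6 near its limit.

```bash
cat >> h.py <<'E'
TH=0.071;ORG=np.array([.551,-.053,0])
def W(p): return ORG+R.from_rotvec([0,0,TH]).apply(np.array(p)/1000.)
def go(p,yaw=TH+np.pi):
    "print move (tool axes, mm / rad) to dispenser-frame point p, tool down"
    s=state();r=R.from_rotvec(s["tcp_rot"])
    T=R.from_rotvec([0,0,yaw])*R.from_rotvec([np.pi,0,0])
    print("disp",((R.from_rotvec([0,0,-TH]).apply(s["ee_pos"]-ORG))*1000).round(1),"lin",(r.inv().apply(W(p)-s["ee_pos"])*1000).round(1),"rot",(r.inv()*T).as_rotvec().round(3),"F",s["contact_force"].round(2),"w",s["width"].round(4),"t",s["clock"],"j6",s["joints"][5].round(2))
E
python3 -m creep '[{"delta_rot":[0,0,-1.4],"linear":[250,-190,0],"hand":0},{"delta_rot":[0,0,-1.4],"linear":[250,-190,0],"hand":0},{"delta_rot":[0,0,-1.4],"linear":[250,-190,0],"hand":0},{"delta_rot":[0,0,-1.4],"linear":[250,-190,0],"hand":0},{"delta_rot":[0,0,-1.4],"linear":[250,-190,0],"hand":0},{"delta_rot":[0,0,-1.4],"linear":[250,-190,0],"hand":0},{"delta_rot":[0,0,-1.4],"linear":[250,-190,0],"hand":0},{"delta_rot":[0,0,-1.4],"linear":[250,-190,0],"hand":0},{"delta_rot":[0,0,-1.4],"linear":[250,-190,0],"hand":0},{"delta_rot":[0,0,-1.4],"linear":[250,-190,0],"hand":0}]'
python3 -c "
from h import *
go([-50,15,200])"
```

```text
clock: 1.2
ee_pos: [0.3558, -0.2557, 0.2312]
tcp_rot: [-2.02, -2.406, 0.0]
contact_force: [1.5, -0.1, -0.5]
width: 0.0
gripper_force: 0.0Traceback (most recent call last):
  File "<string>", line 3, in <module>
    go([-50,15,200])
    ~~^^^^^^^^^^^^^^
  File "h.py", line 21, in go
    print("disp",((R.from_rotvec([0,0,-TH]).apply(s["ee_pos"]-ORG))*1000).round(1),"lin",(r.inv().apply(W(p)-s["ee_pos"])*1000).round(1),"rot",(r.inv()*T).as_rotvec().round(3),"F",s["contact_force"].round(2),"w",s["width"].round(4),"t",s["clock"],"j6",s["joints"][5].round(2))
                                                                                                                                                                                                                    ^^^^^^^^^^^^^^^^
AttributeError: 'float' object has no attribute 'round'
```

```bash
sed -i 's/s\["width"\].round(4)/round(s["width"],4)/' h.py
python3 -c "
from h import *
go([-50,15,200])"
```

```text
disp [-209.1 -188.3  231.2] lin [185.9 179.   31.2] rot [-0.    -0.    -1.468] F [ 1.47 -0.1  -0.52] w 0.0 t 1.2 j6 0.61
```

```bash
python3 -m creep '[{"delta_rot":[0,0,-1.468],"linear":[186,179,31],"hand":0},{"delta_rot":[0,0,-1.468],"linear":[186,179,31],"hand":0},{"delta_rot":[0,0,-1.468],"linear":[186,179,31],"hand":0},{"delta_rot":[0,0,-1.468],"linear":[186,179,31],"hand":0},{"delta_rot":[0,0,-1.468],"linear":[186,179,31],"hand":0},{"delta_rot":[0,0,-1.468],"linear":[186,179,31],"hand":0},{"delta_rot":[0,0,-1.468],"linear":[186,179,31],"hand":0},{"delta_rot":[0,0,-1.468],"linear":[186,179,31],"hand":0},{"delta_rot":[0,0,-1.468],"linear":[186,179,31],"hand":0},{"delta_rot":[0,0,-1.468],"linear":[186,179,31],"hand":0}]'
python3 -c "
from h import *
f=grab_frame('scene')
cv2.imwrite('pics/c2.png',cv2.resize(f['img'][130:260,190:320,::-1],(585,585),interpolation=2))
go([-50,15,80])"
```

```text
clock: 2.2
ee_pos: [0.5008, -0.0424, 0.2001]
tcp_rot: [0.113, -3.139, -0.0]
contact_force: [-1.2, 0.0, -0.1]
width: 0.0002
gripper_force: 0.0
disp [-49.4  14.1 200.1] lin [  0.5   0.9 120.1] rot [ 0.    -0.     0.003] F [-0.26  0.08  0.06] w 0.0003 t 2.25 j6 -0.31
```

View pics/c2.png

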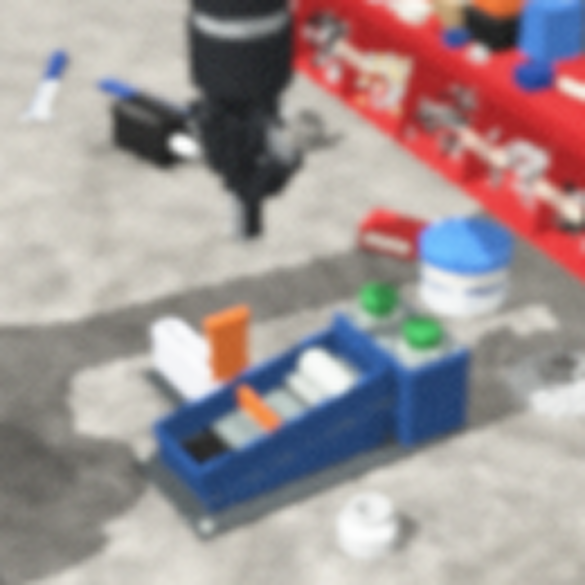

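The fingertip, at about crop (248,235), hangs above the chute on the inner side of the orange tab. I'll descend, then push toward +y (tool +y).

```bash
python3 -m creep '[{"delta_rot":[0,0,0],"linear":[0,0,40],"hand":0},{"delta_rot":[0,0,0],"linear":[0,0,80],"hand":0},{"delta_rot":[0,0,0],"linear":[0,0,105],"hand":0},{"delta_rot":[0,0,0],"linear":[0,0,118],"hand":0},{"delta_rot":[0,0,0],"linear":[0,0,118],"hand":0}]'
python3 -m creep '[{"delta_rot":[0,0,0],"linear":[0,10,0],"hand":0},{"delta_rot":[0,0,0],"linear":[0,20,0],"hand":0},{"delta_rot":[0,0,0],"linear":[0,30,0],"hand":0},{"delta_rot":[0,0,0],"linear":[0,40,0],"hand":0},{"delta_rot":[0,0,0],"linear":[0,50,0],"hand":0},{"delta_rot":[0,0,0],"linear":[0,60,0],"hand":0},{"delta_rot":[0,0,0],"linear":[0,70,0],"hand":0},{"delta_rot":[0,0,0],"linear":[0,80,0],"hand":0}]'
python3 -c "
from h import *
f=grab_frame('top')
for b in blobs(f,*O,(220,310,215,275)): print(b,ray(f,*b[1],.11).round(4))
go([-50,112,82])"
```

```text
clock: 2.75
ee_pos: [0.499, -0.0423, 0.0802]
tcp_rot: [0.101, -3.136, -0.002]
contact_force: [0.0, -1.4, -0.3]
width: 0.0004
gripper_force: 0.0
clock: 3.55
ee_pos: [0.4957, 0.038, 0.0824]
tcp_rot: [-0.104, 3.139, -0.0]
contact_force: [0.6, -1.8, 1.7]
width: -0.0002
gripper_force: 1.0
disp [-49.   96.1  82.3] lin [ 1.1 15.9  0.3] rot [ 0.001  0.    -0.003] F [0.16 1.27 0.19] w 0.0001 t 3.6 j6 -0.14
```

```bash
python3 -m creep '[{"delta_rot":[0,0,0],"linear":[0,5,0],"hand":0},{"delta_rot":[0,0,0],"linear":[0,10,0],"hand":0},{"delta_rot":[0,0,0],"linear":[0,13,0],"hand":0},{"delta_rot":[0,0,0],"linear":[0,13,0],"hand":0}]'
python3 -m creep '[{"delta_rot":[0,0,0],"linear":[0,2,0],"hand":0},{"delta_rot":[0,0,0],"linear":[0,3,0],"hand":0},{"delta_rot":[0,0,0],"linear":[0,3,0],"hand":0}]'
python3 -c "
from h import *
f=grab_frame('scene')
for b in blobs(f,*O,(200,300,180,255)): print(b,ray(f,*b[1],.084).round(4))
cv2.imwrite('pics/c3.png',cv2.resize(f['img'][150:250,200:310,::-1],(660,600),interpolation=2))
go([-50,112,82])"
```

```text
clock: 4.0
ee_pos: [0.4944, 0.0506, 0.0821]
tcp_rot: [0.105, -3.139, -0.001]
contact_force: [0.5, 0.1, -0.2]
width: 0.0001
gripper_force: 0.0
clock: 4.3
ee_pos: [0.4943, 0.0531, 0.0821]
tcp_rot: [0.104, -3.139, -0.0]
contact_force: [-0.9, -0.4, 0.6]
width: -0.0001
gripper_force: 0.5
([226, 192, 8, 14, 40], [228.38, 199.35]) [0.4824 0.0615 0.084 ]
disp [-49.  109.9  82.1] lin [1.  2.1 0.1] rot [ 0.    -0.    -0.005] F [-0.2  -1.3  -0.81] w 0.0002 t 4.35 j6 -0.11
```

View pics/c3.png

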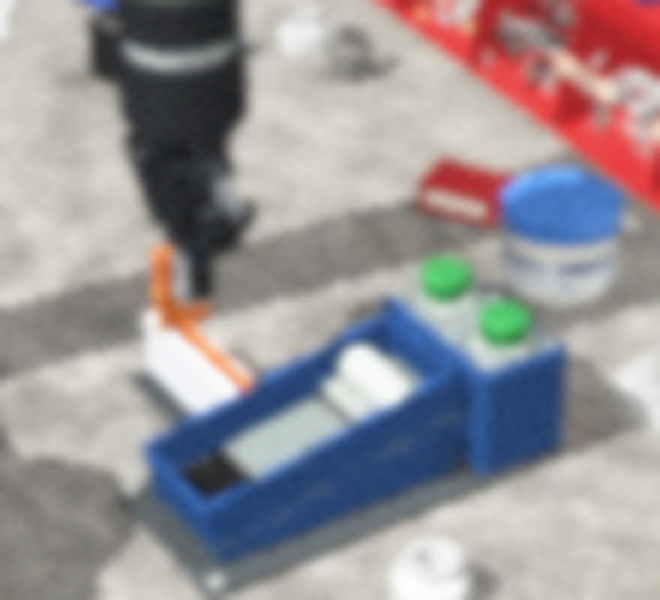

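The tab has moved left to crop (160,280) and the gate blade is out of the chute. There's no end-stop force yet, so I'll push on in small steps.

```bash
for i in 1 2 3; do python3 -m creep '[{"delta_rot":[0,0,0],"linear":[0,1,0],"hand":0},{"delta_rot":[0,0,0],"linear":[0,2,0],"hand":0},{"delta_rot":[0,0,0],"linear":[0,2,0],"hand":0}]' | grep -E "ee_pos|contact"; done
```

```text
ee_pos: [0.4942, 0.0544, 0.0822]
contact_force: [0.3, -5.0, -1.6]
ee_pos: [0.4942, 0.0545, 0.0822]
contact_force: [-1.2, -11.5, -1.9]
ee_pos: [0.4942, 0.0546, 0.0822]
contact_force: [-0.3, -16.4, -0.4]
```

The end stop is reached: y stays at 0.0545 while the force rises. Now I back off, rise, and go above the keys with the fingers half open.

```bash
python3 -m creep '[{"delta_rot":[0,0,0],"linear":[0,-10,0],"hand":0},{"delta_rot":[0,0,0],"linear":[0,-20,0],"hand":0},{"delta_rot":[0,0,0],"linear":[0,-20,-30],"hand":0},{"delta_rot":[0,0,0],"linear":[0,-20,-65],"hand":0.53},{"delta_rot":[0,0,0],"linear":[0,-20,-90],"hand":0.53},{"delta_rot":[0,0,0],"linear":[0,-20,-90],"hand":0.53}]'
python3 -c "
from h import *
f=grab_frame('top')
for b in blobs(f,*O,(200,310,215,275)): print(b,ray(f,*b[1],.11).round(4))
go([81,0,150])"
```

```text
clock: 5.85
ee_pos: [0.4983, 0.0393, 0.176]
tcp_rot: [-0.104, 3.133, 0.001]
contact_force: [1.3, 0.1, -0.1]
width: 0.0436
gripper_force: 0.0
disp [-47.2  95.9 174.1] lin [-128.6  -95.3   24.6] rot [ 0.001  0.004 -0.005] F [-0.67 -0.02  0.02] w 0.0452 t 5.9 j6 -0.14
```

The stop position implies a tab face at y≈126 against 127 expected, so the frame estimate is good to about 1 mm.

```bash
python3 -m creep '[{"delta_rot":[0,0,0],"linear":[-30,-22,6],"hand":0.53},{"delta_rot":[0,0,0],"linear":[-65,-48,12],"hand":0.53},{"delta_rot":[0,0,0],"linear":[-100,-75,18],"hand":0.53},{"delta_rot":[0,0,0],"linear":[-128,-95,25],"hand":0.53},{"delta_rot":[0,0,0],"linear":[-128,-95,25],"hand":0.53},{"delta_rot":[0,0,0],"linear":[-128,-95,25],"hand":0.53}]'
python3 -c "
from h import *
f=grab_frame('scene')
cv2.imwrite('pics/c4.png',cv2.resize(f['img'][150:240,220:320,::-1],(660,594),interpolation=2))
go([81,0,115])"
```

```text
clock: 6.5
ee_pos: [0.6283, -0.0471, 0.145]
tcp_rot: [0.103, -3.136, -0.003]
contact_force: [-0.3, 0.6, -0.2]
width: 0.0453
gripper_force: 0.0
disp [ 77.2   0.9 145.7] lin [-3.9 -0.9 30.7] rot [ 0.002 -0.003 -0.005] F [-0.44  0.48 -0.75] w 0.0453 t 6.55 j6 -0.26
```

View pics/c4.png

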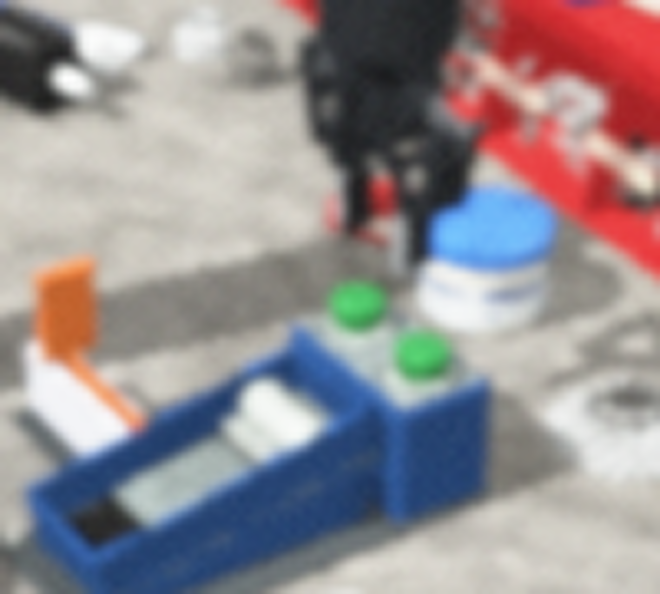

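The two fingertips at crop (353,232) and (410,265) sit above the keys at (357,303) and (424,352), spaced slightly narrower than the keys. I'll widen the fingers a little and descend in steps, watching the force.

```bash
python3 -m creep '[{"delta_rot":[0,0,0],"linear":[-2,0,12],"hand":0.65},{"delta_rot":[0,0,0],"linear":[-3,-1,24],"hand":0.65},{"delta_rot":[0,0,0],"linear":[-3,-1,34],"hand":0.65},{"delta_rot":[0,0,0],"linear":[-3,-1,34],"hand":0.65},{"delta_rot":[0,0,0],"linear":[-3,-1,34],"hand":0.65}]'
for i in 1 2 3; do python3 -m creep '[{"delta_rot":[0,0,0],"linear":[0,0,4],"hand":0.65},{"delta_rot":[0,0,0],"linear":[0,0,4],"hand":0.65},{"delta_rot":[0,0,0],"linear":[0,0,4],"hand":0.65}]' | grep -E "ee_pos|contact|width"; done
python3 -c "
from h import *
f=grab_frame('scene')
cv2.imwrite('pics/c5.png',cv2.resize(f['img'][150:240,220:320,::-1],(660,594),interpolation=2))
go([81,0,85])"
```

```text
clock: 7.05
ee_pos: [0.632, -0.0477, 0.1128]
tcp_rot: [0.104, -3.139, -0.0]
contact_force: [0.4, -0.1, 0.6]
width: 0.0556
gripper_force: 0.0
ee_pos: [0.6326, -0.048, 0.1095]
contact_force: [0.3, 0.1, 0.4]
width: 0.0555
ee_pos: [0.6324, -0.048, 0.1051]
contact_force: [0.5, 0.7, 0.1]
width: 0.0557
ee_pos: [0.6324, -0.0479, 0.1011]
contact_force: [-0.7, 0.0, -0.6]
width: 0.0553
disp [ 81.6  -0.7 101.2] lin [ 0.6  0.7 16.2] rot [ 0.    -0.    -0.005] F [-0.33 -0.18  0.5 ] w 0.0555 t 8.0 j6 -0.26
```

View pics/c5.png

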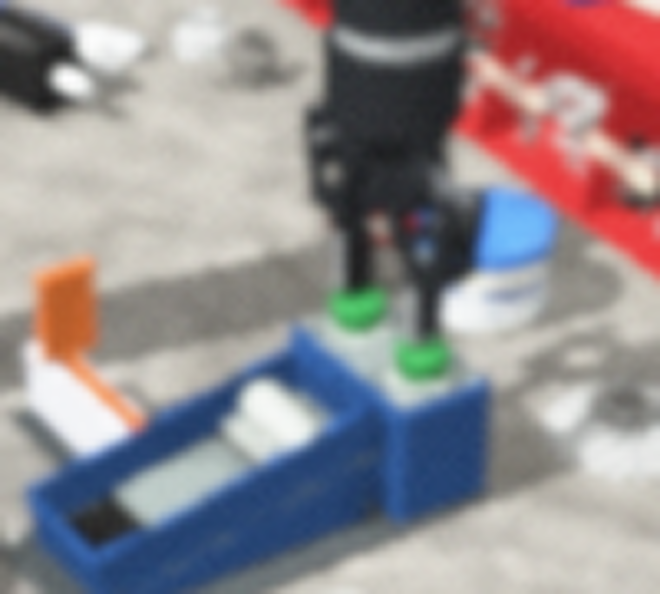

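Each fingertip stands centred over its key. I'll press down until the force shows the keys have bottomed out.

```bash
python3 -m creep '[{"delta_rot":[0,0,0],"linear":[0,0,3],"hand":0.65},{"delta_rot":[0,0,0],"linear":[0,0,6],"hand":0.65},{"delta_rot":[0,0,0],"linear":[0,0,9],"hand":0.65},{"delta_rot":[0,0,0],"linear":[0,0,12],"hand":0.65},{"delta_rot":[0,0,0],"linear":[0,0,15],"hand":0.65},{"delta_rot":[0,0,0],"linear":[0,0,17],"hand":0.65},{"delta_rot":[0,0,0],"linear":[0,0,17],"hand":0.65}]'
for i in 1 2; do python3 -m creep '[{"delta_rot":[0,0,0],"linear":[0,0,2],"hand":0.65},{"delta_rot":[0,0,0],"linear":[0,0,2],"hand":0.65}]'| grep -E "ee_pos|contact|width"; done
```

```text
clock: 8.7
ee_pos: [0.6328, -0.048, 0.0844]
tcp_rot: [-0.104, 3.139, -0.0]
contact_force: [-0.6, 0.8, 4.6]
width: 0.0554
gripper_force: 2.8
ee_pos: [0.6329, -0.048, 0.0838]
contact_force: [-2.8, 0.1, 13.0]
width: 0.0554
ee_pos: [0.6331, -0.048, 0.0836]
contact_force: [-7.3, -0.4, 23.6]
width: 0.0554
```

The keys bottomed out at z≈0.084 with 24 N on the tool. I'll hold and look.

```bash
python3 -m creep '[{"delta_rot":[0,0,0],"linear":[0,0,0],"hand":0.65},{"delta_rot":[0,0,0],"linear":[0,0,0],"hand":0.65},{"delta_rot":[0,0,0],"linear":[0,0,0],"hand":0.65},{"delta_rot":[0,0,0],"linear":[0,0,0],"hand":0.65},{"delta_rot":[0,0,0],"linear":[0,0,0],"hand":0.65},{"delta_rot":[0,0,0],"linear":[0,0,0],"hand":0.65},{"delta_rot":[0,0,0],"linear":[0,0,0],"hand":0.65},{"delta_rot":[0,0,0],"linear":[0,0,0],"hand":0.65},{"delta_rot":[0,0,0],"linear":[0,0,0],"hand":0.65},{"delta_rot":[0,0,0],"linear":[0,0,0],"hand":0.65}]'
python3 -c "
from h import *
f=grab_frame('scene')
cv2.imwrite('pics/c6.png',cv2.resize(f['img'][150:240,220:320,::-1],(660,594),interpolation=2))"
```

```text
clock: 10.1
ee_pos: [0.633, -0.048, 0.0836]
tcp_rot: [-0.104, 3.138, -0.001]
contact_force: [-6.7, 0.4, 23.1]
width: 0.0554
gripper_force: 11.6
```

View pics/c6.png

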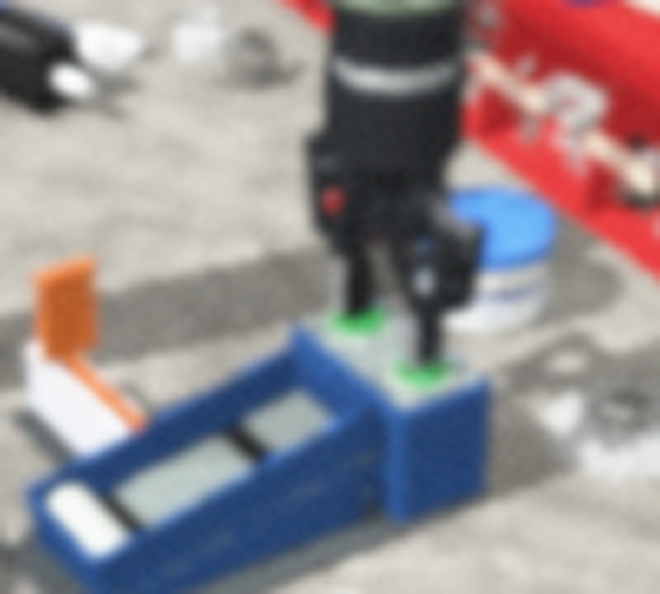

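The spindle lies in the front pocket at crop (85,518) with both keys down and the gate open. It has been there over a second, so I'll lift off.

```bash
python3 -m creep '[{"delta_rot":[0,0,0],"linear":[0,0,-5],"hand":0.65},{"delta_rot":[0,0,0],"linear":[0,0,-10],"hand":0.65},{"delta_rot":[0,0,0],"linear":[0,0,-20],"hand":0.65},{"delta_rot":[0,0,0],"linear":[0,0,-45],"hand":0.65},{"delta_rot":[0,0,0],"linear":[0,0,-80],"hand":0.65},{"delta_rot":[0,0,0],"linear":[0,0,-110],"hand":0.65},{"delta_rot":[0,0,0],"linear":[0,0,-110],"hand":0.65},{"delta_rot":[0,0,0],"linear":[0,0,-110],"hand":0.65},{"delta_rot":[0,0,0],"linear":[0,0,-110],"hand":0.65}]'
python3 -c "
from h import *
f=grab_frame('scene')
cv2.imwrite('pics/c7.png',cv2.resize(f['img'][150:240,220:320,::-1],(660,594),interpolation=2))"
```

```text
clock: 11.05
ee_pos: [0.6314, -0.0477, 0.1887]
tcp_rot: [0.104, -3.137, -0.001]
contact_force: [-0.6, 0.1, -1.2]
width: 0.0556
gripper_force: 0.0
```

View pics/c7.png

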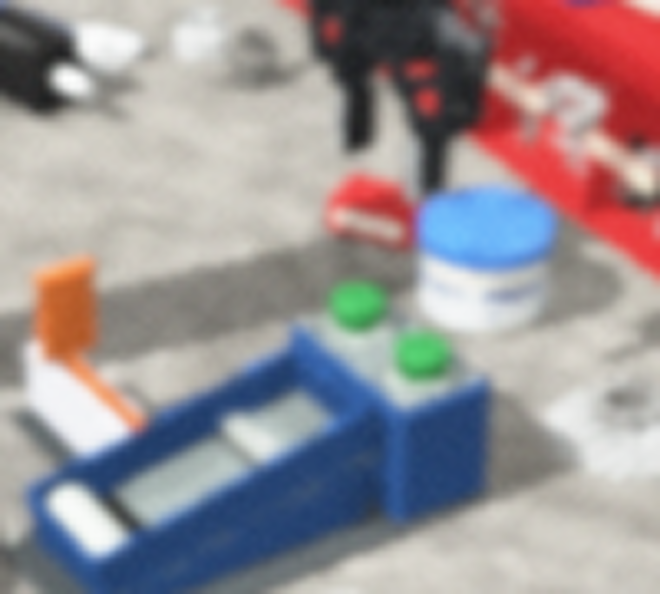

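Both keys are back up at crop (357,303) and (424,352), the spindle is in the pocket, the gate is open, and the fingers are clear of everything.

```bash
python3 -c "
from bench import *
print(job_done())"
```

```text
the job is handed in; nothing more can be done
None
```

The job is handed in at about 11 s on the robot's clock: the gate is open to its end stop, the spindle rests in the front pocket, both keys are back up, and I saw no bystander moved; the hand-in call gave no verdict.

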